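Lock the seized-goods strongbox with its spring clip

ROBOT

A 7-joint arm with a two-finger parallel gripper is mounted at the origin on the work surface. World frame = base frame: x ahead of the robot, y to its left, z up, the work surface at z = 0. Lengths are in m, angles in rad, forces in N, time in s.
With the tool pointing down it reaches from about 0.4 to 0.85 m from the base axis. Payload 4.5 kg.
Tool frame: the origin (TCP) lies where the fingers leave the gripper's body, on its centre line; the fingertips stand 64 mm ahead of it and the grasp point (between the pads) lies 45 mm ahead of it; z points along the fingers, y is the direction in which the jaws open and shut (so a half turn about z gives the same grasp; the last joint's range is limited). The gripper opens to 88 mm and grips with 3 to 60 N. Pads are 18 mm wide; open, the fingers measure 123 mm over their backs; the gripper's body (75 mm by 187 mm) begins 45 mm behind the grasp point.
Start: joints at [1.267, 0.689, -0.195, 1.565, 0.157, 0.902, -0.215], TCP at [0.207, -0.59, 0.303] pointing down, gripper open.
Joint ranges: [-3.01, 3.01], [-0.46, 2.08], [-1.47, 1.51], [0.13, 2.56], [-1, 4.14], [0.04, 2.09], [-2.66, 2.66]. Speed limits (rad/s): [2.57, 2.57, 3.14, 3.14, 3.14, 3.14, 3.14].

INTERFACE

Orientations are given as a unit quaternion [x, y, z, w].
In Python, from plant import monitor, snapshot, workorder, finder gives the robot as it stands.
- The arm moves only by the tool carry_out, never from a script. Its argument "motion" is one flat list of numbers, 6 for each row, row after row: the shift along the tool's x, y, z in cm, then the turn, a rotation vector about the tool's x, y, z in rad. In form: [x, y, z, rx, ry, rz, x, y, z, rx, ry, rz, ...]. A call has 1 to 8 rows; each row shifts and turns the commanded pose from where the row before left it, along the tool's axes as they then stand; what a row does not reach is not made up. A row lasts 1/8 s, in which the tool goes at most 62.5 mm and 10.7 degrees, less where a joint would pass 70% of its speed; a pose out of reach is approached as far as the arm can. A call with a gripper value outside its range is refused whole. "hand" is the finger opening in cm, from 0 to 8.81, set as the call begins (left out, the last holds). The fingers move at their own pace and stop on an object; "grip_force" is the grip in N (left out, the last holds). Time passes only in rows, so rows that do not move let the fingers close. It gives the time, the measured TCP pose, the force and the opening at its end, in the units of the state.
- monitor.get_state(): the state, without advancing time (a new reading comes with each control period).
- snapshot(name): name is "side" or "top" or "wrist"; returns a dict with "frame" (384x512x3 uint8, red, green, blue), "range_z" (384x512 float32, m along the optical axis (not along the pixel's ray), 0 where there is no reading), "fx", "fy", "cx", "cy" (pixels), "D" ([k1, k2, p1, p2, k3] as OpenCV has them; the pictures are not rectified), "rvec" (rotation vector, rad) and "tvec" (3), from world to camera coordinates, as OpenCV has them; the wrist camera has in their place "hand_eye" (4x4, takes a point from camera to tool coordinates, whose origin is the TCP and whose axes are the flange's). Camera axes: x right, y down, z forward; pixel columns grow to the right and rows downward; lengths in m; the calibration is good to about 2 mm. A picture is of the moment at which its call begins: read the wrist's pose just before it.
- workorder.finish_job(): hands the job in, once; it reports no verdict.
Trained networks look in a picture, given as the dict that the camera call returned (one of the last four; its "shot" number tells which), for a name from the list of things; names that differ only in an ending like _2 or _b are one class to them, and where a whole thing is asked for, a point or a joint stands for the part that bears it (a point fixed in the world has none). Each returns a list of dicts, best first, with "p" (0 to 1); they miss things now and then, are a little off and sometimes report something else, mostly with a low value. They report only what shows in the picture. A call takes as long as a camera call. They do not tell look-alikes from the thing itself.
- finder.masks_of(picture, thing): "pixels" (384x512 bool, what is visible of it) and "extent" ([left, top, right, bottom] in pixels, round what is visible of it).
The state is a dict: "clock": time; "q": joint angles; "qd": joint speeds; "joint_torque": joint torques, N m; "tool_pos": TCP position; "eef_rot": TCP orientation; "contact_force": force on the tool from outside, world axes, zero at the start; "moment": the same for the moment, N m; "opening": opening from 0.0 (shut) to 1.0 (fully open).
Only numpy, scipy, OpenCV 4.12 (cv2) and the standard library are available. Lean on these libraries where they do the work, as an engineer would, in place of code of your own. Each camera call takes 0.05 s, during which the arm holds its last target. There are 200 camera calls.

TASK

Lock the green strongbox: swing its steel hasp fully down over the red-headed pin, then take the orange-gripped spring clip and, coming in flat from the ribbed saddle's side, push its mouth onto the bare pin shank between collar and head until it snaps past its bulges, pin home against the clip's nose, and let go with the grip lying over the saddle. The pin is sprung and backs away as you push, so feel for the snap and stop there: never drive the pin hard against the end of its slot, and leave the other things on the cart where they are.

Things in the scene. Friction and masses are not known exactly. Their poses are not given: they have to be found in the camera images.
- strongbox: Fixed low green steel box, 200 x 250 x 60 mm (x, y, z). Origin: centre of its underside on the cart top; z up; its yaw varies. Its flat lid, 60 mm above the origin, carries the pin (at x = 0, y = 0), a ribbed saddle (towards -x) and a hinged hasp.
- saddle (a point): Middle of the top of the dark ribbed saddle, a level pad 50 mm (box x) by 36 mm (box y), 7 mm above the lid, centred at box x = -50 mm, y = 0. The clip's grip lies on it when the clip is on.
- pin_slot (a point): Where the pin's axis meets the lid when the pin is not pushed (box x = 0, y = 0); fixed to the box, with its axes. The pin's slot runs from here 30 mm along the box's +x to a hard stop.
- hasp_hinge (a point): Point on the hasp's hinge axis, at box x = +15 mm, y = +62 mm, 4 mm above the lid. The axis lies along the box's x.
- hasp (a joint): Hinge angle (rad) of the steel hasp: 0 = flat round the pin, about 1.4 = nearly upright. It stays where left (stiff hinge, 0.14 N m: 1 to 3 N at the tab). A strap 75 mm wide (box x -22 to +53 mm), 5 mm thick, running 122 mm from the hinge to the box's -y; its opening clears the pin. Closed, its top is 5.5 mm above the lid. Push it over from its hinge-side (+y) face, then down.
- hasp_tab (a point): Middle of the upper face of the hasp's yellow end tab, the place to push on: 107 mm from the hinge and 1.5 mm to the upper side of the plane through the hinge axis, at box x = +15 mm. Closed, it lies at box y = -45 mm, 45 mm to the side of the pin. Moves with the hasp.
- pin: Upright pin. Origin on its axis at the lid's surface; axes as the box's. From the lid up: collar 22 mm in diameter, 7 mm high; bare greased shank 12 mm in diameter, 7 to 17 mm; red head 22 mm in diameter, 17 to 22 mm. It slides only along the box's +x, away from the saddle, against a damped spring of about 0.4 N/mm (40 N s/m), to a hard stop at 30 mm, and springs back.
- clip: Loose spring clip, about 65 g, flat on the cart. Origin on the underside below the seat; mouth towards +x, z up. Two 6 mm thick wire legs, 9.2 mm either side of the middle, x = -40 to +26 mm, out of an orange grip 30 mm wide, 9 mm high, ending at x = -62 mm. The grip's blunt nose at x = -7 mm stops the pin. It enters freely with its underside 9 mm above the lid (2 mm room up or down).
- clip_neck (a point): Middle of the clip's neck, 9 mm ahead of the seat, where the legs bulge inwards to leave a gap of 7 mm; ahead of it they flare to an about 20 mm wide mouth. They spring apart to pass the 12 mm shank, which takes 5 to 10 N of push, different each time; at the snap the push drops abruptly by 3 to 5 N as the pin springs back 9 mm into the seat.
- clip_grip (a point): Where to grip: in the upright fin (x -57 to -31 mm, 12 mm thick along y, 42 mm high), at clip x = -44 mm, y = 0, 31 mm above the clip's underside. Close the fingers across the fin (along the clip's y) from above.
- clip_seat (a point): Middle of the clip's seat, 3 mm above the clip's origin; it must end on the pin's axis. At rest on the pin the clip's underside lies on collar and saddle, 7 mm above the lid.
- candlestick: Loose pewter candlestick, 175 mm high, foot 90 mm in diameter. Bystander. Origin under its foot.
- cube: Loose clear acrylic display cube, 90 mm. Bystander. Origin under its centre.
- cup: Loose brown stoneware cup, 80 mm in diameter, 85 mm high. Bystander. Origin under its centre.
- cigar_tube: Loose silver cigar tube, 150 mm long, 20 mm thick, lying along its x. Bystander. Origin under its middle.
- stamp: Loose wooden hand stamp, 40 mm in diameter, 80 mm high. Bystander. Origin under its centre.
Not all that is in view belongs to the job. What is shaped like the clip but yellow is not meant.

How it is judged:
By the outcome, as a careful person would: the job done as asked, in the order asked, and still so for the second after the job is handed in, with the robot touching nothing.
It also fails if it takes over 72 s, if anything falls off the work surface, if the arm or the gripper's body presses on something with over 40 N, if the wrist force passes 120 N, or if a joint passes its speed limit or range.

## Working session

There is one attempt and no reset: what is moved stays moved. The work goes in short steps, Python scripts to look and compute and a tool call to move; the robot and the scene stay as the last step left them, time stands still between calls to the robot, and variables do not carry over. Pictures are saved under pics/ and viewed, about 8 in all and at most 12, crops included, and the job is handed in when it is done.

Besides the shell and the picture viewer there is one more tool, called after "Request:" as a command line: name --argument value ..., lists and objects as JSON in quotes. carry_out: Moves the arm, as the interface text tells. Its arguments: {"type":"object","properties":{"motion":{"type":"array"},"hand":{"type":"number"},"grip_force":{"type":"number"}},"required":["motion"]}

```bash
ls; mkdir -p pics; cat > h.py <<'E'
import numpy as np, cv2
from scipy.spatial.transform import Rotation as R
from plant import monitor, snapshot, workorder, finder
def pts(s, mask=None, st=None):
    """world points (N,3) for mask pixels w/ depth"""
    z=s["range_z"]; m=(z>0) if mask is None else (mask&(z>0))
    v,u=np.nonzero(m); return px2w(s,np.c_[u,v].astype(float),z[v,u],st), np.c_[u,v]
def px2w(s,uv,z,st=None):
    K=np.array([[s["fx"],0,s["cx"]],[0,s["fy"],s["cy"]],[0,0,1]])
    n=cv2.undistortPoints(np.asarray(uv,float).reshape(-1,1,2),K,np.array(s["D"],float)).reshape(-1,2)
    c=np.c_[n,np.ones(len(n))]*np.asarray(z).reshape(-1,1)
    if "hand_eye" in s:
        H=np.array(s["hand_eye"]); t=c@H[:3,:3].T+H[:3,3]
        return R.from_quat(st["eef_rot"]).apply(t)+np.array(st["tool_pos"])
    Rm=R.from_rotvec(np.array(s["rvec"]).ravel()).as_matrix()
    return (c-np.array(s["tvec"]).ravel())@Rm
def w2px(s,P):
    K=np.array([[s["fx"],0,s["cx"]],[0,s["fy"],s["cy"]],[0,0,1]])
    return cv2.projectPoints(np.asarray(P,float).reshape(-1,1,3),np.array(s["rvec"],float),np.array(s["tvec"],float),K,np.array(s["D"],float))[0].reshape(-1,2)
def save(s,name,crop=None,k=1):
    f=s["frame"][:,:,::-1]
    if crop: l,t,r,b=crop; f=f[t:b,l:r]
    cv2.imwrite("pics/"+name,cv2.resize(f,None,fx=k,fy=k,interpolation=cv2.INTER_CUBIC))
E
python3 - <<'E'
from h import *
st=monitor.get_state(); print({k:np.round(v,3) for k,v in st.items()})
f=[]
for n in("top","side"):
    s=snapshot(n); f.append(s["frame"][:,:,::-1]); 
    for t in("strongbox","clip","hasp","pin","candlestick","cube","cup","cigar_tube","stamp"):
        for d in finder.masks_of(s,t)[:3]:
            if d["p"]<.2: continue
            P,_=pts(s,d["pixels"]); print(n,t,round(d["p"],2),d["extent"],np.round(np.median(P,0),3) if len(P) else None, np.round(np.percentile(P,[2,98],axis=0),3).tolist() if len(P) else None)
    np.savez(f"pics/{n}.npz",**{k:v for k,v in s.items()})
cv2.imwrite("pics/a_top.png",cv2.resize(f[0],(800,600)));cv2.imwrite("pics/a_side.png",cv2.resize(f[1],(800,600)))
E
```

```text
pics
{'clock': np.float64(0.0), 'q': array([ 1.267,  0.69 , -0.194,  1.566,  0.157,  0.902, -0.215]), 'qd': array([ 0.   , -0.002, -0.   ,  0.001,  0.001, -0.001,  0.   ]), 'joint_torque': array([ 0.0000e+00, -5.2757e+01, -1.2670e+00, -1.5343e+01, -5.3000e-02,
        6.0000e-03,  0.0000e+00]), 'tool_pos': array([ 0.207, -0.589,  0.302]), 'eef_rot': array([ 0.986,  0.168, -0.   , -0.001]), 'contact_force': array([ 0.487, -0.675,  0.27 ]), 'moment': array([0.082, 0.051, 0.026]), 'opening': np.float64(1.0)}
top strongbox 0.69 [269.0, 140.4, 355.1, 211.9] [ 0.596 -0.149  0.061] [[0.501, -0.27, 0.044], [0.696, -0.028, 0.164]]
top clip 0.76 [230.5, 160.4, 239.3, 186.9] [0.598 0.087 0.009] [[0.571, 0.07, -0.002], [0.645, 0.103, 0.044]]
top clip 0.7 [184.5, 189.0, 198.7, 204.1] [0.537 0.222 0.009] [[0.518, 0.206, 0.0], [0.562, 0.238, 0.045]]
top clip 0.6 [222.8, 207.1, 237.0, 221.2] [0.491 0.103 0.009] [[0.467, 0.088, 0.0], [0.517, 0.119, 0.046]]
top hasp 0.6 [291.9, 150.5, 303.2, 182.0] [ 0.614 -0.102  0.128] [[0.577, -0.116, 0.059], [0.651, -0.086, 0.188]]
top hasp 0.41 [376.9, 133.3, 423
[... 1557 characters left out ...]
, 0.174]]
side cube 0.7 [312.7, 268.4, 372.5, 341.0] [ 0.641 -0.442  0.088] [[0.601, -0.482, 0.006], [0.705, -0.384, 0.091]]
side cube 0.53 [223.5, 149.9, 245.2, 167.9] [0.538 0.217 0.011] [[0.519, 0.194, 0.0], [0.576, 0.229, 0.042]]
side cup 0.57 [210.4, 322.2, 249.3, 376.6] [ 0.399 -0.445  0.05 ] [[0.363, -0.496, 0.003], [0.433, -0.423, 0.085]]
side cigar_tube 0.67 [272.6, 151.1, 313.4, 160.2] [0.773 0.192 0.014] [[0.708, 0.162, -0.0], [0.832, 0.229, 0.02]]
side cigar_tube 0.26 [232.2, 174.2, 334.2, 276.6] [ 0.595 -0.184  0.059] [[0.501, -0.28, 0.006], [0.699, -0.035, 0.171]]
side stamp 0.89 [266.2, 324.6, 293.0, 355.9] [ 0.502 -0.468  0.025] [[0.487, -0.48, 0.002], [0.523, -0.448, 0.078]]
```

```bash
python3 - <<'E'
from h import *
t=dict(np.load("pics/top.npz"));s=dict(np.load("pics/side.npz"))
a=cv2.resize(t["frame"][95:225,170:370,::-1],None,fx=4,fy=4,interpolation=cv2.INTER_CUBIC)
cv2.imwrite("pics/b.png",a)
E
```

```text
(no output)
```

View pics/b.png

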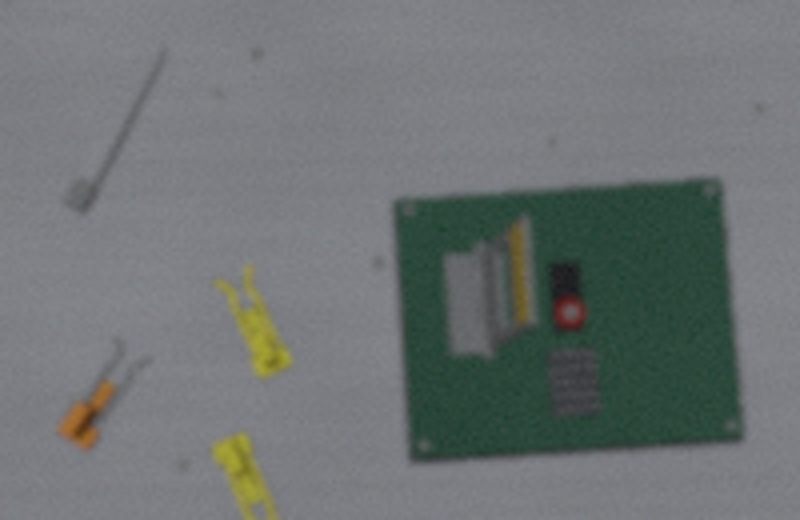

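View pics/a_side.png

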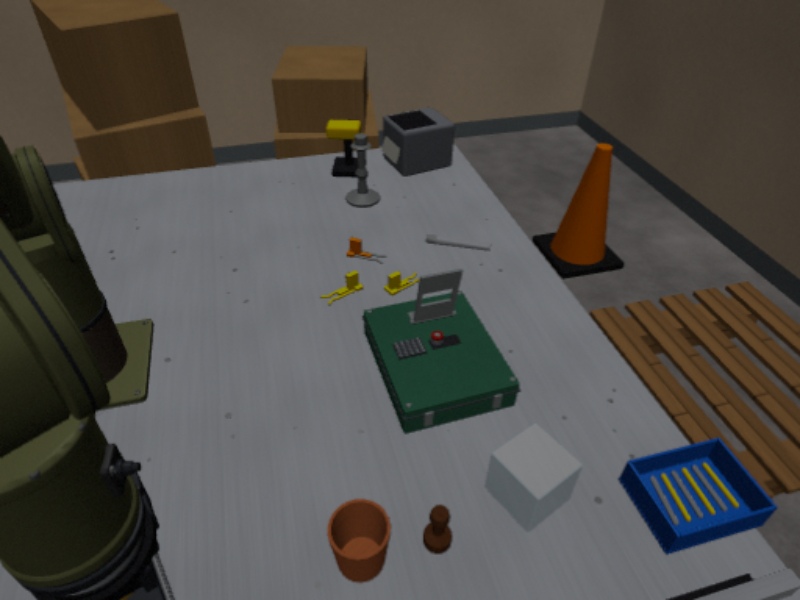

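```bash
cat >> h.py <<'E'
def boxfit(P,lo=.05,hi=.068):
    Q=P[(P[:,2]>lo)&(P[:,2]<hi)]; r=cv2.minAreaRect((Q[:,:2]*1000).astype(np.float32)); return r,np.median(Q[:,2]),len(Q)
E
python3 - <<'E'
from h import *
for n in("top","side"):
    s=dict(np.load(f"pics/{n}.npz"))
    P,uv=pts(s); c=s["frame"][uv[:,1],uv[:,0]].astype(int); r,g,b=c.T
    G=(g>r+15)&(g>b+8)&(abs(P[:,0]-.6)<.16)&(abs(P[:,1]+.15)<.18)
    print(n,boxfit(P[G]))
    M=(r>g+50)&(abs(P[:,0]-.6)<.12)&(abs(P[:,1]+.15)<.14)&(P[:,2]>.06); print("red",M.sum(),np.round(np.mean(P[M],0),4),np.round(np.percentile(P[M],[5,95],0),4).tolist())
    O=(r>g+40)&(g>b+10)&(abs(P[:,0]-.54)<.1)&(abs(P[:,1]-.22)<.06); Q=P[O]
    print("orange",O.sum(),np.round(Q.mean(0),4)); T=Q[Q[:,2]>.03]; print("fin",len(T),np.round(T.mean(0),4))
    Y=Q[:,:2]-Q[:,:2].mean(0); w,v=np.linalg.eigh(Y.T@Y); print("axis",v[:,1],np.degrees(np.arctan2(v[1,1],v[0,1])), np.ptp(Y@v,axis=0))
    H=(abs(P[:,0]-.62)<.06)&(P[:,2]>.085)&(P[:,1]<-.06)&(P[:,1]>-.14); Q=P[H]; print("hasp",len(Q)); 
    A=np.c_[Q[:,0],Q[:,2],np.ones(len(Q))]; k=np.linalg.lstsq(A,Q[:,1],rcond=None)[0]; print("y=k.[x,z,1]",k, "x rng",np.percentile(Q[:,0],[2,98]),"z",Q[:,2].max())
E
```

```text
top (((599.5941162109375, -149.3314971923828), (195.63221740722656, 246.05050659179688), 2.530025005340576), np.float64(0.06026622085452924), 3968)
red 5 [ 0.5998 -0.1473  0.0811] [[0.5931, -0.1533, 0.0782], [0.6082, -0.1439, 0.0856]]
orange 53 [0.534 0.223 0.026]
fin 28 [0.5319 0.2257 0.0414]
axis [-0.89477736  0.44651257] 153.47984693844188 [0.01925872 0.04754968]
hasp 273
y=k.[x,z,1] [ 0.04676047 -0.20627827 -0.10110712] x rng [0.57721476 0.65053439] z 0.19108018516805925
side (((600.5977783203125, -153.20730590820312), (197.12071228027344, 251.41940307617188), 2.4751060009002686), np.float64(0.0592908651492203), 4115)
red 25 [ 0.6003 -0.1537  0.0813] [[0.5924, -0.1617, 0.0792], [0.6094, -0.1441, 0.0829]]
orange 89 [0.5341 0.2205 0.0214]
fin 30 [0.5333 0.2228 0.038 ]
axis [-0.90617558  0.42290166] 154.98208238610036 [0.0185209  0.05455503]
hasp 537
y=k.[x,z,1] [ 0.04161592 -0.19993359 -0.10450793] x rng [0.57846816 0.65206754] z 0.18758146514862356
```

```bash
cat >> h.py <<'E'
def T4(p,Rm): T=np.eye(4); T[:3,:3]=Rm; T[:3,3]=p; return T
def down(yaw): return (R.from_euler('z',yaw,degrees=True)*R.from_euler('x',180,degrees=True)).as_matrix()
def plan(p,yaw,n,p0=None,yaw0=None):
    """identical row (cm, rad) which made n times takes the tool to p,yaw(deg)"""
    from scipy.linalg import logm,expm
    st=monitor.get_state()
    T0=T4(st["tool_pos"],R.from_quat(st["eef_rot"]).as_matrix()) if p0 is None else T4(p0,down(yaw0))
    D=np.linalg.inv(T0)@T4(p,down(yaw)); E=expm(np.real(logm(D))/n)
    r=np.r_[E[:3,3]*100,R.from_matrix(E[:3,:3]).as_rotvec()]; print("row x%d:"%n,np.round(r,3).tolist(),"|d|",round(np.linalg.norm(r[:3]),2),"|r|",round(np.linalg.norm(r[3:]),3)); return r
BX,BY,BYAW=.600,-.151,2.5
def box(x,y,z):
    """box mm -> world m"""
    return R.from_euler('z',BYAW,degrees=True).apply(np.array([x,y,z])/1000)+np.array([BX,BY,0])
E
python3 - <<'E'
from h import *
s=snapshot("wrist"); print(np.round(s["hand_eye"],3),s["fx"])
plan([.56,-.12,.34],92.5,16)
E
```

```text
[[ 0.    -0.958 -0.288  0.074]
 [ 1.     0.     0.     0.   ]
 [-0.    -0.288  0.958 -0.082]
 [ 0.     0.     0.     1.   ]] 268.99954275308164
row x16: [3.932, 0.038, -0.233, 0.0, 0.0, -0.08] |d| 3.94 |r| 0.08
```

```bash
python3 - <<'E'
from h import *
p=box(15,78,270); print(p); plan(p,92.5,16)
E
```

```text
[ 0.61158341 -0.07241995  0.27      ]
row x16: [4.393, 0.127, 0.205, 0.0, 0.0, -0.08] |d| 4.4 |r| 0.08
```

Request:
carry_out --motion '[4.39, 0.13, 0.2, 0, 0, -0.08, 4.39, 0.13, 0.2, 0, 0, -0.08, 4.39, 0.13, 0.2, 0, 0, -0.08, 4.39, 0.13, 0.2, 0, 0, -0.08, 4.39, 0.13, 0.2, 0, 0, -0.08, 4.39, 0.13, 0.2, 0, 0, -0.08, 4.39, 0.13, 0.2, 0, 0, -0.08, 4.39, 0.13, 0.2, 0, 0, -0.08]' --hand 0 --grip_force 10

```text
clock: 2.05
tool_pos: [0.4956, -0.3971, 0.2867]
eef_rot: [0.882, 0.471, 0.0, 0.0]
contact_force: [-0.4, -0.2, 0.1]
opening: 0.115
```

Request:
carry_out --motion '[4.39, 0.13, 0.2, 0, 0, -0.08, 4.39, 0.13, 0.2, 0, 0, -0.08, 4.39, 0.13, 0.2, 0, 0, -0.08, 4.39, 0.13, 0.2, 0, 0, -0.08, 4.39, 0.13, 0.2, 0, 0, -0.08, 4.39, 0.13, 0.2, 0, 0, -0.08, 4.39, 0.13, 0.2, 0, 0, -0.08, 4.39, 0.13, 0.2, 0, 0, -0.08]'

```text
clock: 3.05
tool_pos: [0.611, -0.0713, 0.2707]
eef_rot: [0.689, 0.724, 0.0, 0.0]
contact_force: [-0.3, -0.1, 0.3]
opening: 0.005
```

```bash
python3 - <<'E'
from h import *
st=monitor.get_state(); print({k:np.round(v,3).tolist() for k,v in st.items() if k not in("joint_torque","qd")})
plan(box(15,78,214),92.5,2)
h=np.array([62,64.]); prev=None
for th,r in [(1.37,95),(1.2,95),(1.0,97),(.8,100),(.6,103),(.4,107),(.2,110),(.05,112),(0,113)]:
    y=h[0]-r*np.cos(th)+1.5*np.sin(th)+9; z=h[1]+r*np.sin(th)+1.5*np.cos(th)+64
    print(th,round(y,1),round(z,1),"d",None if prev is None else np.round([y-prev[0],z-prev[1]],1)); prev=(y,z)
s=snapshot("side"); save(s,"c.png",(220,130,350,280),4)
E
```

```text
{'clock': 3.05, 'q': [0.299, 0.743, -0.467, 1.622, 0.408, 0.875, -0.277], 'tool_pos': [0.611, -0.071, 0.271], 'eef_rot': [0.689, 0.724, 0.0, 0.0], 'contact_force': [-0.343, -0.129, 0.336], 'moment': [0.002, -0.105, -0.024], 'opening': 0.005}
row x2: [-0.059, 0.027, 2.835, 0.0, 0.0, 0.003] |d| 2.84 |r| 0.003
1.37 53.5 221.4 d None
1.2 38.0 217.1 d [-15.5  -4.3]
1.0 19.9 210.4 d [-18.1  -6.7]
0.8 2.4 200.8 d [-17.4  -9.7]
0.6 -13.2 187.4 d [-15.6 -13.4]
0.4 -27.0 171.0 d [-13.8 -16.3]
0.2 -36.5 151.3 d [ -9.5 -19.7]
0.05 -40.8 135.1 d [ -4.3 -16.2]
0 -42.0 129.5 d [-1.2 -5.6]
```

View pics/c.png

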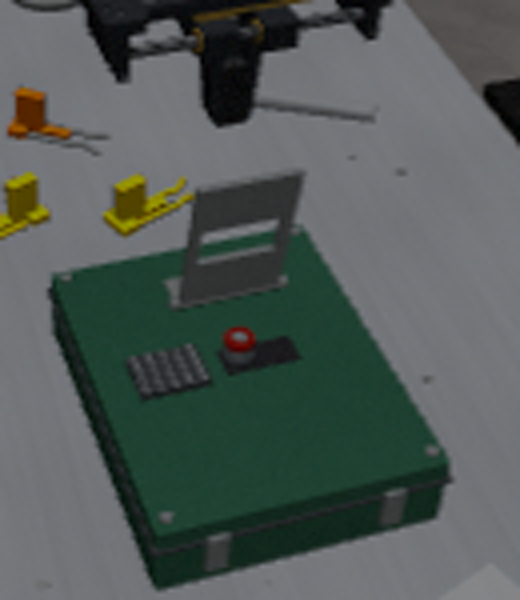

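Request:
carry_out --motion '[-0.06, 0.03, 2.7, 0, 0, 0, 0, 0, 2.7, 0, 0, 0, -2.5, 0, 0, 0, 0, 0, -1.55, 0, 0, 0, 0, 0, -1.8, 0, 0.67, 0, 0, 0, -1.75, 0, 0.97, 0, 0, 0, -1.55, 0, 1.35, 0, 0, 0]'

```text
clock: 3.98
tool_pos: [0.6154, -0.166, 0.1863]
eef_rot: [0.691, 0.723, 0.0, 0.0]
contact_force: [-0.4, 1.3, 0.9]
opening: 0.006
```

Request:
carry_out --motion '[-1.4, 0, 1.65, 0, 0, 0, -0.95, 0, 1.95, 0, 0, 0, -0.43, 0, 1.4, 0, 0, 0]'

```text
clock: 4.35
tool_pos: [0.6159, -0.1932, 0.1349]
eef_rot: [0.691, 0.723, -0.001, -0.001]
contact_force: [-0.3, 1.2, 0.2]
opening: 0.002
```

```bash
python3 - <<'E'
from h import *
st=monitor.get_state(); p=np.array(st["tool_pos"]); print(st["clock"],p,st["contact_force"])
print("box frame mm",R.from_euler('z',-2.5,degrees=True).apply(p-[BX,BY,0])*1000)
E
```

```text
4.35 [ 0.61593868 -0.19324632  0.13490867] [-0.32323193  1.20126264  0.17652984]
box frame mm [ 14.08074675 -42.9013456  134.90867068]
```

Request:
carry_out --motion '[0, 0, 0.3, 0, 0, 0, 0, 0, 0.2, 0, 0, 0, 0, 0, 0, 0, 0, 0]'

```text
clock: 4.72
tool_pos: [0.6169, -0.1918, 0.1323]
eef_rot: [0.69, 0.724, 0.0, 0.0]
contact_force: [-0.3, -0.3, 0.2]
opening: 0.006
```

Request:
carry_out --motion '[0, 0, 0.2, 0, 0, 0, 0, 0, 0.1, 0, 0, 0, 0, 0, 0, 0, 0, 0]'

```text
clock: 5.1
tool_pos: [0.6171, -0.192, 0.13]
eef_rot: [0.69, 0.724, 0.0, 0.001]
contact_force: [-1.5, 0.4, 5.3]
opening: 0.005
```

Request:
carry_out --motion '[0, 0, 0.1, 0, 0, 0, 0, 0, 0, 0, 0, 0]'

```text
clock: 5.35
tool_pos: [0.6171, -0.192, 0.1299]
eef_rot: [0.69, 0.724, 0.0, 0.001]
contact_force: [-3.8, 0.8, 11.6]
opening: 0.005
```

Request:
carry_out --motion '[0, 0, -3, 0, 0, 0, 0, 0, -5, 0, 0, 0, 0, 0, -5, 0, 0, 0, 0, 0, -2, 0, 0, 0, 0, 0, 0, 0, 0, 0]' --hand 6

```text
clock: 5.98
tool_pos: [0.6174, -0.1924, 0.2797]
eef_rot: [0.69, 0.723, 0.001, 0.002]
contact_force: [0.8, -0.0, -0.2]
opening: 0.548
```

```bash
python3 - <<'E'
from h import *
st=monitor.get_state(); s=snapshot("wrist"); print(st["tool_pos"],st["clock"]); save(s,"d.png",None,1.5)
np.savez("pics/w1.npz",**s); 
P,uv=pts(s,None,st); c=s["frame"][uv[:,1],uv[:,0]].astype(int); r,g,b=c.T
G=(g>r+15)&(g>b+8)&(P[:,2]>.05); print(boxfit(P[G]))
M=(r>g+50)&(P[:,2]>.07)&(P[:,2]<.1); print("red",M.sum(),np.round(P[M].mean(0),4),cv2.minEnclosingCircle((P[M][:,:2]*1000).astype(np.float32)))
lid=(P[:,2]>.055)&(P[:,2]<.075); q=P[lid&~((g>r+15)&(g>b+8))]; print("nongreen lid z",np.percentile(q[:,2],[10,50,90]))
Y=(r>b+50)&(g>b+40)&(P[:,2]>.05)&(P[:,2]<.2); print("tab",Y.sum(),np.round(P[Y].mean(0),4))
plan([.545,.215,.23],142,16)
E
```

```text
[ 0.61738523 -0.19239104  0.27966862] 5.975
(((600.9940185546875, -150.4612274169922), (199.51182556152344, 248.0609893798828), 2.5887255668640137), np.float64(0.06031632661591502), 27305)
red 261 [ 0.601  -0.1508  0.0823] ((600.8688354492188, -151.09231567382812), 10.616065979003906)
nongreen lid z [0.06152364 0.06581714 0.06771451]
tab 1350 [ 0.6187 -0.1975  0.0662]
row x16: [2.565, 0.728, 0.299, 0.0, 0.0, -0.054] |d| 2.68 |r| 0.054
```

View pics/d.png

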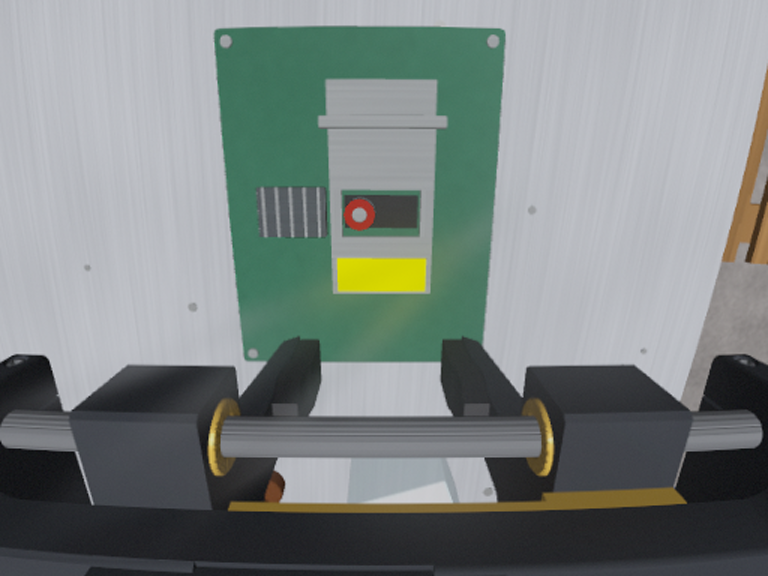

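Request:
carry_out --motion '[2.56, 0.73, 0.3, 0, 0, -0.054, 2.56, 0.73, 0.3, 0, 0, -0.054, 2.56, 0.73, 0.3, 0, 0, -0.054, 2.56, 0.73, 0.3, 0, 0, -0.054, 2.56, 0.73, 0.3, 0, 0, -0.054, 2.56, 0.73, 0.3, 0, 0, -0.054, 2.56, 0.73, 0.3, 0, 0, -0.054, 2.56, 0.73, 0.3, 0, 0, -0.054]'

```text
clock: 7.02
tool_pos: [0.6251, 0.0205, 0.2536]
eef_rot: [0.518, 0.856, -0.0, 0.0]
contact_force: [0.3, -0.3, -0.1]
opening: 0.682
```

Request:
carry_out --motion '[2.56, 0.73, 0.3, 0, 0, -0.054, 2.56, 0.73, 0.3, 0, 0, -0.054, 2.56, 0.73, 0.3, 0, 0, -0.054, 2.56, 0.73, 0.3, 0, 0, -0.054, 2.56, 0.73, 0.3, 0, 0, -0.054, 2.56, 0.73, 0.3, 0, 0, -0.054, 2.56, 0.73, 0.3, 0, 0, -0.054, 2.56, 0.73, 0.3, 0, 0, -0.054]'

```text
clock: 8.02
tool_pos: [0.544, 0.2157, 0.2296]
eef_rot: [0.322, 0.947, -0.0, 0.0]
contact_force: [-0.1, 0.0, 0.7]
opening: 0.679
```

Request:
carry_out --motion '[0, 0, 0, 0, 0, 0]'

```text
clock: 8.15
tool_pos: [0.5433, 0.217, 0.2299]
eef_rot: [0.321, 0.947, 0.0, -0.001]
contact_force: [0.4, -0.9, -0.3]
opening: 0.678
```

```bash
sed -i 's/^BX,BY,BYAW=.*/BX,BY,BYAW=.601,-.151,2.55/' h.py && python3 - <<'E'
from h import *
st=monitor.get_state(); s=snapshot("wrist"); print(st["tool_pos"],st["clock"],st["q"].round(2) if hasattr(st["q"],'round') else st["q"]); save(s,"e.png",None,1.5)
np.savez("pics/w2.npz",**s); print(st["eef_rot"])
for d in finder.masks_of(s,"clip")[:3]:
    P,uv=pts(s,d["pixels"],st); c=s["frame"][uv[:,1],uv[:,0]].astype(int); r,g,b=c.T
    print(d["p"],d["extent"],np.round(np.median(P,0),3),c.mean(0).round())
P,uv=pts(s,None,st); c=s["frame"][uv[:,1],uv[:,0]].astype(int); r,g,b=c.T
O=(r>1.5*g)&(g>1.3*b)&(P[:,2]>-.005)&(P[:,2]<.06)&(abs(P[:,0]-.54)<.1)&(abs(P[:,1]-.22)<.1)
for nm,lo,hi in(("fin",.036,.05),("base",.005,.012)):
    Q=P[O&(P[:,2]>lo)&(P[:,2]<hi)]; print(nm,len(Q),Q[:,2].mean(),cv2.minAreaRect((Q[:,:2]*1000).astype(np.float32)),Q.mean(0))
E
```

```text
[0.54325109 0.21697978 0.22988822] 8.15 [-0.1   0.8  -0.64  1.75  0.63  0.81 -0.12]
[ 3.21324740e-01  9.46968752e-01  4.30769627e-04 -6.38569152e-04]
0.73 [239.5, 150.5, 272.9, 217.9] [0.54  0.221 0.008] [162. 127.  96.]
0.69 [102.2, 165.3, 177.5, 223.5] [0.491 0.106 0.008] [169. 160.  27.]
0.56 [194.5, 259.6, 243.0, 279.8] [0.609 0.097 0.006] [161. 154.  42.]
fin 109 0.04166021296703352 ((533.3818969726562, 226.17205810546875), (11.519866943359375, 25.557159423828125), 55.81781768798828) [0.5277053  0.22928811 0.04166021]
base 207 0.009012172888432994 ((540.6388549804688, 220.5498809814453), (28.665727615356445, 53.62873458862305), 53.61486053466797) [0.52686277 0.2272503  0.00901217]
```

View pics/e.png

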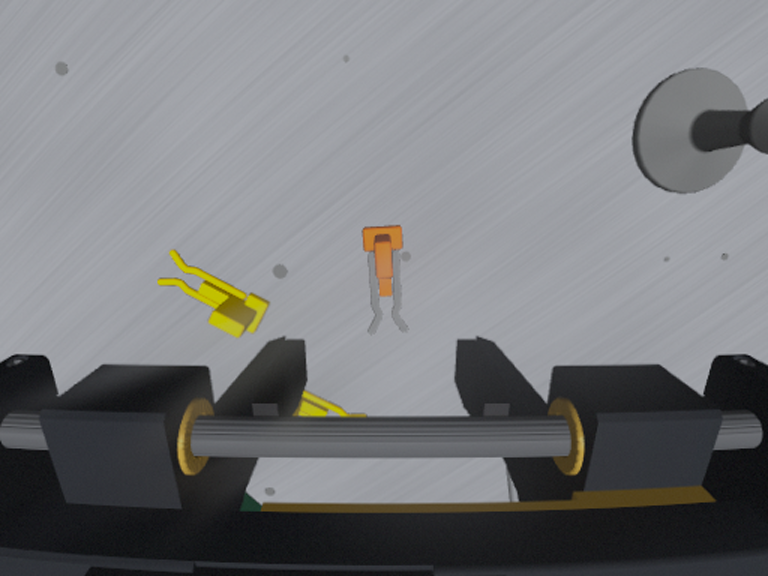

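```bash
python3 - <<'E'
from h import *
plan([.5334,.2262,.15],143.3,2); plan([.5334,.2262,.076],143.3,2,[.5334,.2262,.15],143.3)
E
```

```text
row x2: [0.857, 0.135, 3.987, -0.0, 0.001, -0.01] |d| 4.08 |r| 0.01
row x2: [-0.0, -0.0, 3.7, 0.0, 0.0, -0.0] |d| 3.7 |r| 0.0
```

Request:
carry_out --motion '[0.86, 0.14, 4, 0, 0, -0.01, 0.86, 0.14, 4, 0, 0, -0.01, 0, 0, 3, 0, 0, 0, 0, 0, 2.5, 0, 0, 0, 0, 0, 0, 0, 0, 0]' --hand 4.5

```text
clock: 8.88
tool_pos: [0.5331, 0.2249, 0.0932]
eef_rot: [0.315, 0.949, -0.002, -0.0]
contact_force: [0.0, -0.4, 0.4]
opening: 0.513
```

```bash
python3 - <<'E'
from h import *
st=monitor.get_state(); s=snapshot("wrist"); print(st["tool_pos"],st["opening"],st["contact_force"])
P,uv=pts(s,None,st); c=s["frame"][uv[:,1],uv[:,0]].astype(int); r,g,b=c.T
O=(r>1.5*g)&(g>1.3*b)&(P[:,2]>-.005)&(P[:,2]<.06)&(abs(P[:,0]-.54)<.1)&(abs(P[:,1]-.22)<.1)
for nm,lo,hi in(("fin",.037,.05),("base",.004,.012)):
    Q=P[O&(P[:,2]>lo)&(P[:,2]<hi)]; print(nm,len(Q),Q[:,2].mean() if len(Q) else 0,cv2.minAreaRect((Q[:,:2]*1000).astype(np.float32)) if len(Q) else 0)
plan([.5334,.2262,.076],143.3,2); save(s,"f.png",None,1.5)
E
```

```text
[0.53314849 0.22487145 0.09324243] 0.5126341910729417 [ 0.03041246 -0.37040423  0.42621639]
fin 837 0.04213988219560338 ((533.2260131835938, 226.41856384277344), (11.586122512817383, 25.37655258178711), 55.761566162109375)
base 641 0.009049309448423583 ((541.1669311523438, 220.85589599609375), (29.44696044921875, 54.566810607910156), 55.24595642089844)
row x2: [0.029, 0.015, 0.926, -0.001, 0.0, -0.001] |d| 0.93 |r| 0.001
```

View pics/f.png

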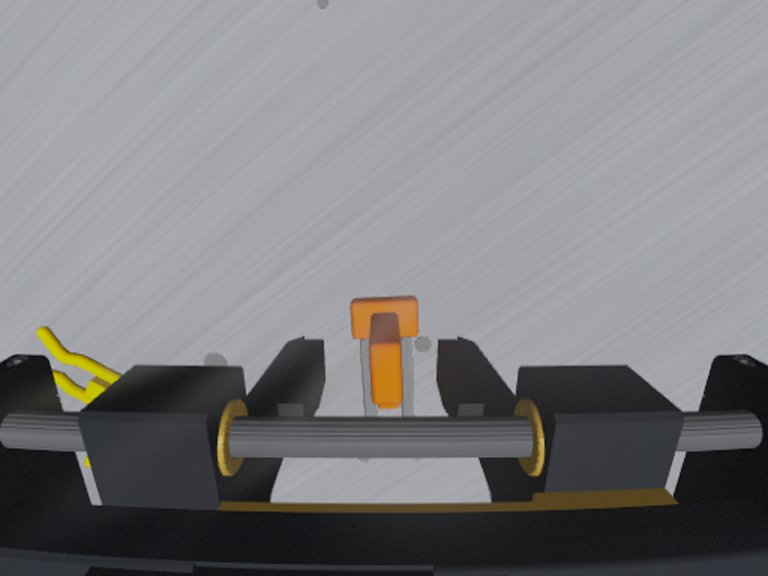

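Request:
carry_out --motion '[0.02, 0.02, 0.9, 0, 0, -0.017, 0.02, 0.02, 0.85, 0, 0, -0.016, 0, 0, 0, 0, 0, 0]'

```text
clock: 9.3
tool_pos: [0.5328, 0.2273, 0.0769]
eef_rot: [0.299, 0.954, -0.0, -0.0]
contact_force: [-0.2, 0.4, 0.7]
opening: 0.508
```

Request:
carry_out --motion '[0, 0, 0, 0, 0, 0, 0, 0, 0, 0, 0, 0, 0, 0, 0, 0, 0, 0, 0, 0, 0, 0, 0, 0]' --hand 0.5 --grip_force 30

```text
clock: 9.8
tool_pos: [0.533, 0.2275, 0.0775]
eef_rot: [0.299, 0.954, 0.0, 0.0]
contact_force: [-0.4, -0.6, 1.6]
opening: 0.133
```

```bash
python3 - <<'E'
from h import *
st=monitor.get_state(); p=np.array(st["tool_pos"]); print(R.from_quat(st["eef_rot"]).as_matrix().round(4)[:,0])
q=box(-100,0,210); print(q); plan(q,182.55,13,p+[0,0,.12],145.2)
E
```

```text
[-8.215e-01  5.703e-01 -2.000e-04]
[ 0.50109902 -0.15544912  0.21      ]
row x13: [-0.666, -2.934, -0.096, 0.0, 0.0, -0.05] |d| 3.01 |r| 0.05
```

Request:
carry_out --motion '[0, 0, -3, 0, 0, 0, 0, 0, -4.5, 0, 0, 0, 0, 0, -4.5, 0, 0, 0, -0.67, -2.93, -0.1, 0, 0, -0.05, -0.67, -2.93, -0.1, 0, 0, -0.05, -0.67, -2.93, -0.1, 0, 0, -0.05, -0.67, -2.93, -0.1, 0, 0, -0.05, -0.67, -2.93, -0.1, 0, 0, -0.05]'

```text
clock: 10.8
tool_pos: [0.4908, 0.0825, 0.2024]
eef_rot: [0.177, 0.984, -0.0, -0.0]
contact_force: [0.8, 0.1, -0.5]
opening: 0.131
```

Request:
carry_out --motion '[-0.67, -2.93, -0.1, 0, 0, -0.05, -0.67, -2.93, -0.1, 0, 0, -0.05, -0.67, -2.93, -0.1, 0, 0, -0.05, -0.67, -2.93, -0.1, 0, 0, -0.05, -0.67, -2.93, -0.1, 0, 0, -0.05, -0.67, -2.93, -0.1, 0, 0, -0.05, -0.67, -2.93, -0.1, 0, 0, -0.05, -0.67, -2.93, -0.1, 0, 0, -0.05]'

```text
clock: 11.8
tool_pos: [0.5014, -0.1563, 0.2103]
eef_rot: [-0.022, 1.0, -0.0, -0.0]
contact_force: [-0.3, -0.3, -0.9]
opening: 0.135
```

Request:
carry_out --motion '[0, 0, 0, 0, 0, 0]'

```text
clock: 11.92
tool_pos: [0.5013, -0.1579, 0.2098]
eef_rot: [-0.019, 1.0, -0.001, -0.0]
contact_force: [0.1, 1.2, -1.0]
opening: 0.137
```

```bash
cat >> h.py <<'E'
def inbox(P): return R.from_euler('z',-BYAW,degrees=True).apply(np.asarray(P)-[BX,BY,0])*1000
E
python3 - <<'E'
from h import *
st=monitor.get_state(); print(inbox(st["tool_pos"]),R.from_quat(st["eef_rot"]).as_matrix()[:2,0],R.from_quat(st["eef_rot"]).as_matrix()[:,2],st["q"])
s=snapshot("wrist"); np.savez("pics/w3.npz",**s); save(s,"g.png",None,1.5)
P,uv=pts(s,None,st); c=s["frame"][uv[:,1],uv[:,0]].astype(int); r,g,b=c.T; B=inbox(P)
M=(r>g+50)&(g<1.5*b)&(abs(B[:,0])<30)&(abs(B[:,1])<30)&(B[:,2]>70)&(B[:,2]<95); print("red",M.sum(),B[M].mean(0),cv2.minEnclosingCircle(B[M][:,:2].astype(np.float32)))
O=(r>1.5*g)&(g>1.3*b)&(B[:,2]>110); Q=B[O]; print("orange",len(Q),Q[:,2].max() if len(Q) else 0)
for lo,hi in((170,182),(138,150)):
    q=Q[(Q[:,2]>lo)&(Q[:,2]<hi)]
    if len(q)>5: print(lo,len(q),q[:,2].mean(),cv2.minAreaRect(q[:,:2].astype(np.float32)))
for nm in("top","side"):
    s=snapshot(nm); P,uv=pts(s); B=inbox(P); c=s["frame"][uv[:,1],uv[:,0]].astype(int); r,g,b=c.T
    M=(r>g+50)&(g<1.5*b)&(abs(B[:,0])<30)&(abs(B[:,1])<30)&(B[:,2]>70)&(B[:,2]<95); print(nm,"red",M.sum(),B[M].mean(0))
    if nm=="side": save(s,"side2.png",(180,130,330,270),4)
E
```

```text
[-99.88148087  -2.45119521 209.82228134] [-0.99928937 -0.03768889] [-5.05375428e-04 -1.24030253e-03 -9.99999103e-01] [ 0.69382052  0.82316443 -0.82419193  1.93271728  0.8651224   0.78740515
  0.97660602]
red 60 [ 6.04671143 -2.99527429 82.38389241] ((6.007913112640381, -2.4318909645080566), 6.928435325622559)
orange 1812 223.21706748600894
170 841 174.2924115555701 ((-102.78565979003906, -1.9720797538757324), (13.010818481445312, 19.01485252380371), 89.0858154296875)
138 568 142.0083183314911 ((-112.14791870117188, -2.607510566711426), (28.650676727294922, 10.10812759399414), 89.50689697265625)
top red 11 [-0.27423819  4.89458783 81.63938709]
side red 22 [-0.30638493 -1.40007828 81.24663695]
```

View pics/g.png

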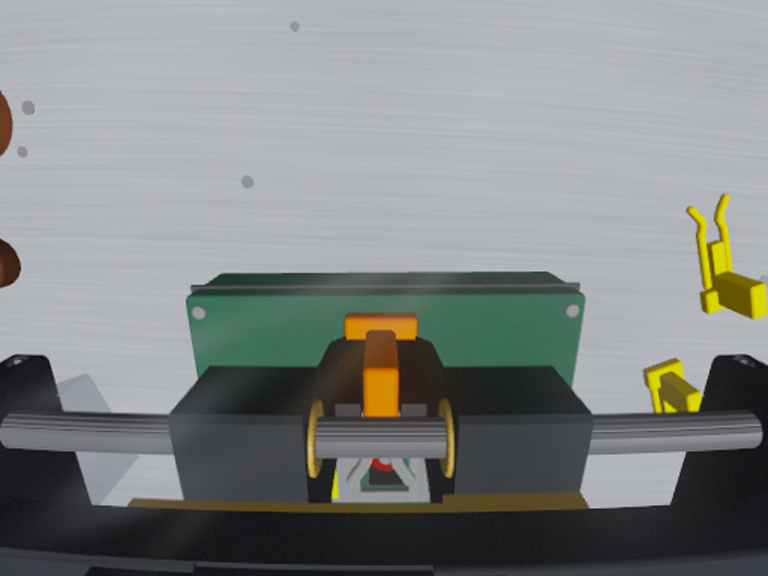

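```bash
python3 - <<'E'
from h import *
s={k:v for k,v in np.load("pics/w3.npz").items()}; st=monitor.get_state()
P,uv=pts(s,None,st); c=s["frame"][uv[:,1],uv[:,0]].astype(int); r,g,b=c.T; B=inbox(P)
L=(g>r+15)&(g>b+8)&(B[:,2]>56)&(B[:,2]<66)&(B[:,0]<-50)&(B[:,0]>-110)
for lo in range(-100,-60,6):
    q=B[L&(B[:,0]>=lo)&(B[:,0]<lo+6)]; print(lo,len(q),q[:,1].min().round(1),q[:,1].max().round(1),"mid",((q[:,1].min()+q[:,1].max())/2).round(2)) if len(q) else 0
q=B[L]; print("xmin per y",[round(q[abs(q[:,1]-y)<8][:,0].min(),1) for y in(-110,-80,-55,55,80,110)])
im=s["frame"].astype(int); m=(im[...,0]>im[...,1]+50)&(im[...,1]<1.5*im[...,2])
m[:295]=0; m[330:]=0; v,u=np.nonzero(m); k=(u>235)&(u<275); print("red px",u[k].min(),u[k].max(),v[k].min(),v[k].max()); 
print(s["cx"],s["cy"],s["D"])
# project assumed items at y candidates
H=s["hand_eye"]; Rt=R.from_quat(st["eef_rot"])
def pj(p):
    t=Rt.inv().apply(p-np.array(st["tool_pos"])); cc=(t-H[:3,3])@H[:3,:3]
    K=np.array([[s["fx"],0,s["cx"]],[0,s["fy"],s["cy"]],[0,0,1.]]); return cv2.projectPoints(cc.reshape(1,1,3),np.zeros(3),np.zeros(3),K,s["D"])[0].ravel().round(1)
for y in(-4,-2,0): print(y,pj(box(0,y-11,82)),pj(box(0,y+11,82)))
cv2.imwrite("pics/g2.png",cv2.resize(s["frame"][290:340,210:305,::-1],None,fx=6,fy=6,interpolation=cv2.INTER_CUBIC))
E
```

```text
-100 1820 -118.8 127.5 mid 4.33
-94 1489 -119.1 127.3 mid 4.12
-88 1244 -119.3 127.3 mid 4.02
-82 1245 -119.5 127.6 mid 4.07
-76 1209 -119.0 127.9 mid 4.45
-70 1080 -119.2 127.3 mid 4.1
-64 1022 -119.5 128.0 mid 4.29
xmin per y [np.float64(-99.2), np.float64(-99.6), np.float64(-99.7), np.float64(-100.4), np.float64(-100.5), np.float64(-100.6)]
red px 248 261 306 313
253.43980313907758 191.3405765717378 [-0.0615518  0.         0.         0.         0.       ]
-4 [236.2 303.6] [259.4 303.6]
-2 [238.3 303.6] [261.5 303.6]
0 [240.4 303.6] [263.6 303.6]
```

View pics/g2.png

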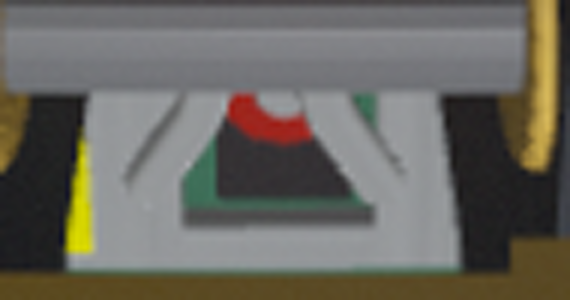

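```bash
python3 - <<'E'
from h import *
st=monitor.get_state(); print(inbox(st["tool_pos"]),np.array(snapshot("wrist")["hand_eye"]).round(4).tolist())
plan(box(-75,1,168),182.55,4)
E
```

```text
[-99.71458823   1.46175424 210.37589165] [[0.0002, -0.9573, -0.2891, 0.0751], [1.0, 0.0002, 0.0002, -0.0002], [-0.0002, -0.2891, 0.9573, -0.0823], [0.0, 0.0, 0.0, 1.0]]
row x4: [-0.616, -0.018, 1.062, 0.0, 0.0, 0.0] |d| 1.23 |r| 0.0
```

Request:
carry_out --motion '[-0.6, 0, 1.05, 0, 0, 0, -0.6, 0, 1.05, 0, 0, 0, -0.6, 0, 1.05, 0, 0, 0, -0.6, 0, 1.05, 0, 0, 0, 0, 0, 0, 0, 0, 0, 0, 0, 0, 0, 0, 0, 0, 0, 0, 0, 0, 0]'

```text
clock: 13.0
tool_pos: [0.5255, -0.1542, 0.1687]
eef_rot: [-0.022, 1.0, -0.0, 0.0]
contact_force: [-0.5, -0.0, -0.6]
opening: 0.13
```

```bash
python3 - <<'E'
from h import *
for i in range(3):
    st=monitor.get_state(); s=snapshot("wrist"); print(st["clock"],inbox(st["tool_pos"]).round(2),R.from_quat(st["eef_rot"]).as_euler('ZYX',degrees=True).round(2))
np.savez("pics/w4.npz",**s)
cv2.imwrite("pics/i.png",cv2.resize(s["frame"][285:345,200:310,::-1],None,fx=7,fy=7,interpolation=cv2.INTER_CUBIC))
H=np.array(s["hand_eye"]); Rt=R.from_quat(st["eef_rot"])
def pj(p):
    t=Rt.inv().apply(p-np.array(st["tool_pos"])); cc=(t-H[:3,3])@H[:3,:3]
    K=np.array([[s["fx"],0,s["cx"]],[0,s["fy"],s["cy"]],[0,0,1.]]); return cv2.projectPoints(cc.reshape(1,1,3),np.zeros(3),np.zeros(3),K,s["D"])[0].ravel()
q=pj(box(0,0,82)); print("pin head expected crop px",(q-[200,285])*7)
E
```

```text
13.0 [-75.6    0.2  168.66] [-1.7753e+02  2.0000e-02 -1.7998e+02]
13.05 [-7.5580e+01  1.4000e-01  1.6869e+02] [-1.7753e+02  3.0000e-02 -1.7998e+02]
13.1 [-7.5550e+01  1.3000e-01  1.6867e+02] [-1.7754e+02  3.0000e-02 -1.7998e+02]
pin head expected crop px [375.55943157 207.10207121]
```

View pics/i.png

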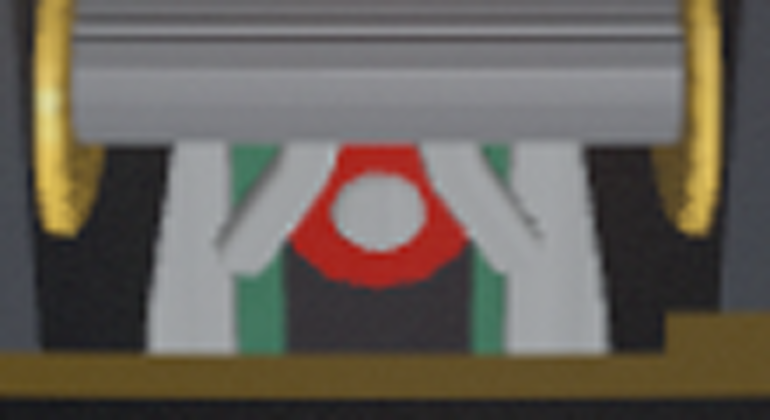

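Request:
carry_out --motion '[0.7, 0, 0, 0, 0, 0, 0.7, 0, 0, 0, 0, 0, 0, 0, 0.7, 0, 0, 0, 0, 0, 0.7, 0, 0, 0, 0, 0, 0.5, 0, 0, 0, 0, 0, 0.35, 0, 0, 0, 0, 0, 0, 0, 0, 0, 0, 0, 0, 0, 0, 0]'

```text
clock: 14.15
tool_pos: [0.5117, -0.1547, 0.1459]
eef_rot: [-0.022, 1.0, -0.0, 0.0]
contact_force: [0.5, 0.2, -0.4]
opening: 0.134
```

```bash
python3 - <<'E'
from h import *
for i in range(3):
    st=monitor.get_state(); s=snapshot("side"); print(st["clock"],inbox(st["tool_pos"]).round(2),st["contact_force"].round(2))
save(s,"j.png",(235,165,335,240),7)
E
```

```text
14.15 [-89.41   0.32 145.92] [ 0.51  0.24 -0.45]
14.2 [-89.4    0.31 145.99] [ 0.18 -0.5  -1.86]
14.25 [-89.4    0.28 146.02] [ 0.25 -0.02 -0.42]
```

View pics/j.png

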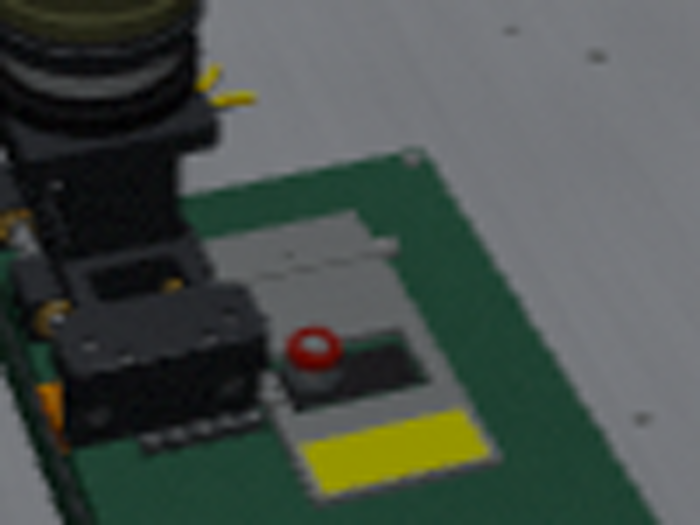

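Request:
carry_out --motion '[-0.4, 0, 0, 0, 0, 0, -0.5, 0, 0, 0, 0, 0, -0.5, 0, 0, 0, 0, 0, -0.5, 0, 0, 0, 0, 0, -0.3, 0, 0, 0, 0, 0, 0, 0, 0, 0, 0, 0, 0, 0, 0, 0, 0, 0]'

```text
clock: 15.18
tool_pos: [0.5333, -0.1538, 0.1458]
eef_rot: [-0.022, 1.0, -0.0, -0.0]
contact_force: [-0.4, -0.2, -1.1]
opening: 0.13
```

Request:
carry_out --motion '[-0.2, 0, 0, 0, 0, 0, -0.2, 0, 0, 0, 0, 0, -0.2, 0, 0, 0, 0, 0, -0.2, 0, 0, 0, 0, 0, -0.2, 0, 0, 0, 0, 0, -0.2, 0, 0, 0, 0, 0, -0.1, 0, 0, 0, 0, 0, 0, 0, 0, 0, 0, 0]'

```text
clock: 16.18
tool_pos: [0.5461, -0.1533, 0.1456]
eef_rot: [-0.022, 1.0, -0.0, -0.0]
contact_force: [-2.9, -1.1, -0.7]
opening: 0.132
```

Request:
carry_out --motion '[-0.1, 0, 0, 0, 0, 0, -0.1, 0, 0, 0, 0, 0, -0.1, 0, 0, 0, 0, 0, -0.1, 0, 0, 0, 0, 0, 0, 0, 0, 0, 0, 0]'

```text
clock: 16.8
tool_pos: [0.5504, -0.1531, 0.1457]
eef_rot: [-0.022, 1.0, -0.0, -0.0]
contact_force: [-4.8, -0.9, -1.0]
opening: 0.132
```

Request:
carry_out --motion '[-0.1, 0, 0, 0, 0, 0, -0.1, 0, 0, 0, 0, 0, -0.1, 0, 0, 0, 0, 0, 0, 0, 0, 0, 0, 0]'

```text
clock: 17.3
tool_pos: [0.5532, -0.1529, 0.1457]
eef_rot: [-0.022, 1.0, -0.0, -0.0]
contact_force: [-4.6, -1.1, -0.7]
opening: 0.135
```

Request:
carry_out --motion '[-0.1, 0, 0, 0, 0, 0, -0.1, 0, 0, 0, 0, 0, 0, 0, 0, 0, 0, 0]'

```text
clock: 17.68
tool_pos: [0.555, -0.1529, 0.1456]
eef_rot: [-0.022, 1.0, -0.0, -0.001]
contact_force: [-6.7, -0.8, -0.1]
opening: 0.132
```

Request:
carry_out --motion '[-0.1, 0, 0, 0, 0, 0, -0.1, 0, 0, 0, 0, 0, 0, 0, 0, 0, 0, 0]'

```text
clock: 18.05
tool_pos: [0.5568, -0.1528, 0.1456]
eef_rot: [-0.022, 1.0, -0.0, -0.001]
contact_force: [-6.1, -0.8, -0.6]
opening: 0.135
```

Request:
carry_out --motion '[-0.1, 0, 0, 0, 0, 0, -0.1, 0, 0, 0, 0, 0, 0, 0, 0, 0, 0, 0]'

```text
clock: 18.42
tool_pos: [0.5585, -0.1528, 0.1455]
eef_rot: [-0.022, 1.0, -0.0, -0.001]
contact_force: [-6.0, -0.6, -1.2]
opening: 0.133
```

Request:
carry_out --motion '[-0.1, 0, 0, 0, 0, 0, -0.1, 0, 0, 0, 0, 0, 0, 0, 0, 0, 0, 0]'

```text
clock: 18.8
tool_pos: [0.5602, -0.1527, 0.1454]
eef_rot: [-0.022, 1.0, -0.0, -0.002]
contact_force: [-6.6, -0.1, -0.2]
opening: 0.133
```

Request:
carry_out --motion '[-0.1, 0, 0, 0, 0, 0, -0.1, 0, 0, 0, 0, 0, 0, 0, 0, 0, 0, 0]'

```text
clock: 19.18
tool_pos: [0.5619, -0.1526, 0.1452]
eef_rot: [-0.022, 1.0, -0.0, -0.002]
contact_force: [-7.5, -0.8, -1.9]
opening: 0.132
```

```bash
python3 - <<'E'
from h import *
F=[]
for i in range(4):
    st=monitor.get_state(); s=snapshot("side"); F.append(st["contact_force"])
print(st["clock"],inbox(st["tool_pos"]).round(2),np.mean(F,0).round(2),R.from_quat(st["eef_rot"]).as_euler('ZYX',degrees=True).round(2))
P,uv=pts(s); B=inbox(P); c=s["frame"][uv[:,1],uv[:,0]].astype(int); r,g,b=c.T
M=(r>g+50)&(g<1.5*b)&(B[:,0]>-15)&(B[:,0]<45)&(abs(B[:,1])<30)&(B[:,2]>70)&(B[:,2]<95); print("red",M.sum(),B[M].mean(0),np.percentile(B[M][:,0],[5,95]))
s=snapshot("wrist"); P,uv=pts(s,None,st); B=inbox(P); c=s["frame"][uv[:,1],uv[:,0]].astype(int); r,g,b=c.T
O=(r>1.5*g)&(g>1.3*b)
q=B[O&(B[:,2]>106)&(B[:,2]<118)]; print("fin",len(q),q[:,2].mean(),q[:,0].min()); q=B[O&(B[:,2]>72)&(B[:,2]<82)]; print("base",len(q),q[:,2].mean(),q[:,0].min(),q[:,1].min(),q[:,1].max())
E
```

```text
19.325 [-3.9230e+01  1.1000e-01  1.4521e+02] [-7.42 -0.59 -1.04] [-177.52   -0.23 -179.97]<stdin>:7: RuntimeWarning: Mean of empty slice.
  ret = um.true_divide(
Traceback (most recent call last):
IndexError: index -1 is out of bounds for axis 0 with size 0
```

Request:
carry_out --motion '[-0.1, 0, -0.03, 0, 0, 0, -0.1, 0, -0.03, 0, 0, 0, 0, 0, 0, 0, 0, 0]'

```text
clock: 19.75
tool_pos: [0.5638, -0.1525, 0.1459]
eef_rot: [-0.022, 1.0, -0.0, -0.002]
contact_force: [-7.9, -0.4, 1.1]
opening: 0.135
```

Request:
carry_out --motion '[-0.1, 0, 0, 0, 0, 0, -0.1, 0, 0, 0, 0, 0, 0, 0, 0, 0, 0, 0]'

```text
clock: 20.12
tool_pos: [0.5657, -0.1525, 0.1458]
eef_rot: [-0.022, 1.0, -0.0, -0.002]
contact_force: [-8.3, 0.6, -1.3]
opening: 0.129
```

Request:
carry_out --motion '[-0.1, 0, 0, 0, 0, 0, -0.08, 0, 0, 0, 0, 0, 0, 0, 0, 0, 0, 0]'

```text
clock: 20.5
tool_pos: [0.5693, -0.1522, 0.1464]
eef_rot: [-0.022, 1.0, -0.0, -0.0]
contact_force: [-4.7, -0.8, -1.2]
opening: 0.136
```

Request:
carry_out --motion '[0.15, 0, 0, 0, 0, 0, 0.2, 0, 0, 0, 0, 0, 0.2, 0, 0, 0, 0, 0, 0.2, 0, 0, 0, 0, 0, 0.2, 0, 0, 0, 0, 0, 0.15, 0, 0, 0, 0, 0, 0, 0, 0, 0, 0, 0, 0, 0, 0, 0, 0, 0]'

```text
clock: 21.5
tool_pos: [0.5586, -0.1526, 0.1466]
eef_rot: [-0.022, 1.0, 0.0, 0.0]
contact_force: [-1.7, -0.3, -2.2]
opening: 0.134
```

```bash
python3 - <<'E'
from h import *
F=[]
for i in range(6):
    st=monitor.get_state(); s=snapshot("side"); F.append(st["contact_force"])
print(st["clock"],inbox(st["tool_pos"]).round(2),np.mean(F,0).round(2),R.from_quat(st["eef_rot"]).as_euler('ZYX',degrees=True).round(2))
save(s,"k.png",(235,165,335,240),7)
E
```

```text
21.75 [-42.53   0.28 146.56] [-0.87 -0.21 -1.61] [-1.7752e+02  3.0000e-02 -1.8000e+02]
```

View pics/k.png

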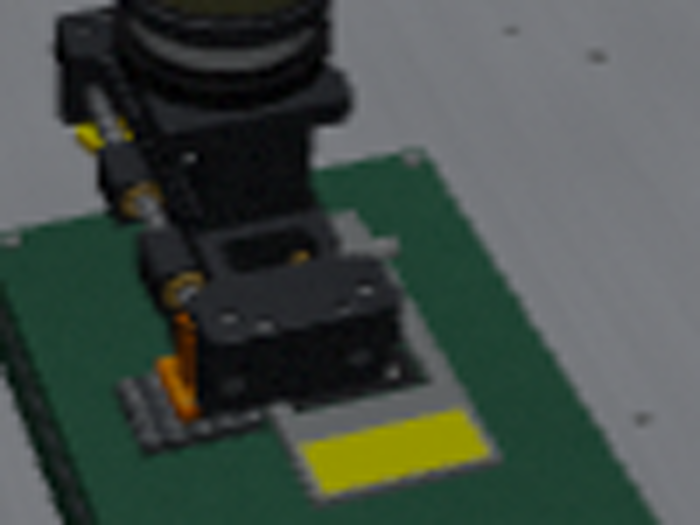

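Request:
carry_out --motion '[0.12, 0, 0, 0, 0, 0, 0.1, 0, 0, 0, 0, 0, 0, 0, 0.1, 0, 0, 0, 0, 0, 0.08, 0, 0, 0, 0, 0, 0, 0, 0, 0, 0, 0, 0, 0, 0, 0]'

```text
clock: 22.55
tool_pos: [0.5561, -0.1527, 0.1447]
eef_rot: [-0.022, 1.0, -0.0, 0.0]
contact_force: [-0.2, 0.0, -0.1]
opening: 0.133
```

```bash
python3 - <<'E'
from h import *
F=[]
for i in range(6):
    st=monitor.get_state(); s=snapshot("side"); F.append(st["contact_force"])
print(st["clock"],inbox(st["tool_pos"]).round(2),np.mean(F,0).round(2),R.from_quat(st["eef_rot"]).as_euler('ZYX',degrees=True).round(2))
E
```

```text
22.8 [-44.93   0.24 144.65] [ 0.12  0.07 -0.74] [-177.52    0.   -180.  ]
```

Request:
carry_out --motion '[0, 0, 0.05, 0, 0, 0, 0, 0, 0.03, 0, 0, 0, 0, 0, 0, 0, 0, 0]'

```text
clock: 23.22
tool_pos: [0.5561, -0.1528, 0.1444]
eef_rot: [-0.022, 1.0, -0.0, 0.0]
contact_force: [-1.5, 0.1, 4.5]
opening: 0.131
```

Request:
carry_out --motion '[0, 0, -0.03, 0, 0, 0, 0, 0, 0, 0, 0, 0]'

```text
clock: 23.48
tool_pos: [0.5561, -0.1527, 0.1444]
eef_rot: [-0.022, 1.0, -0.0, 0.0]
contact_force: [-1.3, -0.8, 5.2]
opening: 0.132
```

Request:
carry_out --motion '[0, 0, 0, 0, 0, 0, 0, 0, 0, 0, 0, 0, 0, 0, 0, 0, 0, 0, 0, 0, 0, 0, 0, 0]' --hand 4

```text
clock: 23.98
tool_pos: [0.556, -0.1528, 0.1439]
eef_rot: [-0.022, 1.0, 0.0, -0.0]
contact_force: [0.9, -0.8, -0.4]
opening: 0.454
```

Request:
carry_out --motion '[0, 0, -2, 0, 0, 0, 0, 0, -3, 0, 0, 0, 0, 0, -4, 0, 0, 0, 2, 0, -4, 0, 0, 0, 4, 0, -2, 0, 0, 0, 4, 0, 0, 0, 0, 0, 2, 0, 0, 0, 0, 0, 0, 0, 0, 0, 0, 0]'

```text
clock: 24.98
tool_pos: [0.4352, -0.1582, 0.2952]
eef_rot: [-0.022, 1.0, -0.001, 0.0]
contact_force: [0.4, -0.5, 0.4]
opening: 0.453
```

Request:
carry_out --motion '[4, 0, 0, 0, 0, 0, 0, 0, 0, 0, 0, 0, 0, 0, 0, 0, 0, 0, 0, 0, 0, 0, 0, 0, 0, 0, 0, 0, 0, 0]'

```text
clock: 25.6
tool_pos: [0.3971, -0.1594, 0.2942]
eef_rot: [-0.022, 1.0, 0.0, 0.0]
contact_force: [-0.8, 0.0, -0.2]
opening: 0.455
```

```bash
python3 - <<'E'
from h import *
st=monitor.get_state(); print(st["clock"],inbox(st["tool_pos"]).round(1),st["opening"],st["contact_force"].round(2))
a=snapshot("wrist"); b_=snapshot("side"); t=snapshot("top")
for nm,s in(("side",b_),("top",t),("wrist",a)):
    P,uv=pts(s,None,st); B=inbox(P); c=s["frame"][uv[:,1],uv[:,0]].astype(int); r,g,b=c.T
    near=(abs(B[:,0])<110)&(abs(B[:,1])<100)
    O=(r>1.5*g)&(g>1.3*b)&near&(B[:,2]>64)
    M=(r>g+50)&(g<1.4*b)&near&(B[:,2]>70)
    Y=(r>b+50)&(g>b+40)&(r<1.4*g)&near
    for k,m in(("orange",O),("red",M),("tab",Y)):
        if m.sum()>3: print(nm,k,m.sum(),B[m].mean(0).round(1),np.percentile(B[m],[3,97],0).round(1).tolist())
    f=B[O&(B[:,2]>104)]; 
    if len(f)>8: print(nm,"fin rect",cv2.minAreaRect(f[:,:2].astype(np.float32)),f[:,2].mean())
for thing in("candlestick","cube","cup","cigar_tube","stamp"):
    for nm,s in(("top",t),("side",b_)):
        d=finder.masks_of(s,thing)[:1]
        if d: P,_=pts(s,d[0]["pixels"]); print(thing,nm,round(d[0]["p"],2),np.round(np.median(P,0),3))
x=cv2.resize(b_["frame"][165:240,235:335,::-1],(800,600),interpolation=cv2.INTER_CUBIC); cv2.imwrite("pics/l.png",x)
E
```

```text
25.6 [-204.     0.6  294.2] 0.4546056882853721 [-0.79  0.   -0.21]
side orange 195 [-40.3  -4.2  86.1] [[-60.0, -14.9, 70.1], [-2.2, 7.8, 108.7]]
side red 17 [-1.  -0.2 80.9] [[-8.2, -9.2, 79.0], [8.4, 9.7, 82.7]]
side tab 189 [ 16.1 -46.9  65.3] [[-15.4, -59.7, 63.2], [47.8, -33.9, 67.4]]
side fin rect ((-43.39882278442383, -1.8105278015136719), (11.432099342346191, 23.727991104125977), 75.9991455078125) 107.72541245718317
top orange 94 [-44.6   1.6  90.2] [[-60.6, -12.6, 72.6], [-11.8, 13.5, 112.2]]
top tab 201 [ 14.6 -46.6  65.9] [[-16.7, -59.6, 60.8], [46.3, -33.4, 70.2]]
top fin rect ((-43.555580139160156, 1.1558399200439453), (12.239956855773926, 23.475261688232422), 84.54979705810547) 108.77160662586326
wrist orange 189 [-33.9  -0.2 103.6] [[-53.7, -8.3, 81.7], [5.6, 6.1, 110.4]]
wrist red 71 [ 0.2  0.5 82.6] [[-7.3, -9.8, 81.4], [8.2, 9.4, 83.8]]
wrist tab 532 [  7.4 -47.   66.4] [[-16.4, -59.5, 65.2], [32.8, -34.5, 67.6]]
wrist fin rect ((-43.42812728881836, 0.5404958724975586), (11.109208106994629, 22.61455726623535), 89.82633209228516) 109.23115344759626
candlestick top 0.92 [0.599 0.454 0.02 ]
candlestick side 0.66 [0.601 0.452 0.04 ]
cube top 0.78 [ 0.65  -0.412  0.089]
cube side 0.83 [ 0.641 -0.442  0.088]
cup top 0.89 [ 0.396 -0.469  0.043]
cup side 0.76 [ 0.399 -0.445  0.051]
cigar_tube top 0.8 [0.764 0.202 0.017]
cigar_tube side 0.74 [ 0.622 -0.174  0.065]
stamp top 0.64 [ 0.502 -0.451  0.026]
stamp side 0.62 [ 0.502 -0.468  0.025]
```

View pics/l.png

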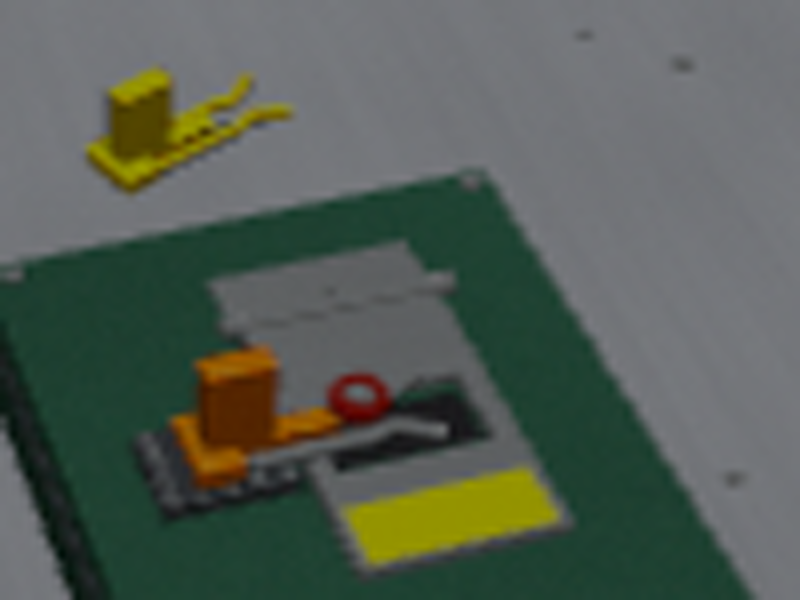

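```bash
python3 -c "
from plant import workorder; print(workorder.finish_job())"
```

```text
the job is handed in; nothing more can be done
None
```

The strongbox is locked and the job is handed in at about 26 s of the 72 s allowed. I folded the hasp flat, then took the orange clip and pushed it in flat from the saddle's side. It snapped past its bulges: the push fell from 8.3 N to 4.7 N with the pin about 21 mm along its slot, short of the 30 mm stop. I followed the sprung pin back until the push read zero, set the clip down on collar and saddle, let go and withdrew.

**Final checks**
- **Hasp:** the yellow tab measured about 66 mm above the cart (65.5 mm expected), so it is closed.
- **Pin:** its head is back at box x of about 0.
- **Clip:** the fin is at box x of about -43.5 mm (-44 mm expected), in line with the box. Its top is at 109 mm, so the clip sits at the right height.
- **Force and position:** the tool was clear and touching nothing. The highest force seen was about 12 N, while pressing the hasp flat.
- **Other things on the cart:** the candlestick, cube, cup, cigar tube and stamp have not moved in the top view.

**Disagreements**
- The side-view detection of the cigar tube landed on the strongbox instead. I took it as a false hit, because the top view shows the tube in its old place.
- The cameras differed by a few millimetres sideways on the pin and the fin.
- One wrist picture was taken while the arm was still swinging. I repeated it with the arm settled before going in.

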